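Mount the tube disc on the tilted rotator and lock it

ROBOT

A 6-joint arm with a two-finger parallel gripper is mounted at the origin on the work surface. World frame = base frame: x ahead of the robot, y to its left, z up, the work surface at z = 0. Lengths are in m, angles in degrees, forces in N, time in s.
With the tool pointing down it reaches from about 0.4 to 0.825 m from the base axis. Payload 7 kg.
Tool frame: the origin (TCP) lies between the finger pads; the fingertips stand 19 mm ahead of it and the grasp point (between the pads) is the TCP; z points along the fingers, y is the line along which they close (so a half turn about z gives the same grasp; the last joint's range is limited). The gripper opens to 88 mm and grips with 3 to 60 N. Pads are 19 mm wide; open, the fingers measure 130 mm over their backs; the gripper's body (78 mm by 193 mm) begins 47 mm behind the grasp point.
Start: joints at [-54.597, 20.546, 0.682, 0, -70.136, -16.507], TCP at [0.219, -0.639, 0.246] pointing down, gripper open.
Joint ranges: [-176.03, 176.03], [-82.01, 121.73], [-58.28, 71.71], [-173.87, 95.51], [-174.79, -0.11], [-173.66, 173.66]. Speed limits (degrees/s): [136.94, 136.94, 172.46, 180, 180, 180].

INTERFACE

Orientations are given as [roll, pitch, yaw] about the fixed x, y, z axes, in that order (R = Rz(yaw) Ry(pitch) Rx(roll)).
In Python, from plant import get_obs, snapshot, close_job, spot_in, spot_point gives the robot as it stands.
- The arm moves only by the tool play_rows, never from a script. Its argument "plan" is a list of rows, each a list of 6 numbers: the shift along the tool's x, y, z in cm, then the turn, a rotation vector about the tool's x, y, z in degrees. A call has 1 to 20 rows; each row shifts and turns the commanded pose from where the row before left it, along the tool's axes as they then stand; what a row does not reach is not made up. A row lasts 1/12 s, in which the tool goes at most 41.7 mm and 7.16 degrees, less where a joint would pass 70% of its speed; a pose out of reach is approached as far as the arm can. A call is refused whole if a number of a shift passes 4.17 or a number of a turn 7.16, either way. A call with a gripper value outside its range is refused whole. "grip" is the finger opening in cm, from 0 to 8.76, set as the call begins (left out, the last holds). The fingers move at their own pace and stop on an object; the grip force is fixed at half the most. Time passes only in rows, so rows that do not move let the fingers close. It gives the time, the measured TCP pose, the force, the opening and the grip force at its end, in the units of the state.
- get_obs(): the state, without advancing time (a new reading comes with each control period).
- snapshot(name): name is "side" or "top"; returns a dict with "frame" (384x512x3 uint8, red, green, blue), "fx", "fy", "cx", "cy" (pixels), "k1" (the pictures are not rectified: a ray, as slopes to the right and down, at radius r is drawn at 1 + k1 r^2 times it, then the intrinsics apply), "position" and "attitude" of the camera in the world. Camera axes: x right, y down, z forward; pixel columns grow to the right and rows downward; lengths in m; the calibration is good to about 2 mm. A picture is of the moment at which its call begins. There is no depth.
- close_job(): hands the job in; it is judged then, once.
Trained networks look in the newest picture that a camera, given by its name, has taken for a name from the list of things; names that differ only in an ending like _2 or _b are one class to them, and where a whole thing is asked for, a point or a joint stands for the part that bears it (a point fixed in the world has none). Each returns a list of dicts, best first, with "score" (0 to 1); they miss things now and then, are a little off and sometimes report something else, mostly with a low value. They report only what shows in the picture. A call takes as long as a camera call. They do not tell look-alikes from the thing itself.
- spot_in(camera, thing): "position" ([x, y, z] in m, in world coordinates, good to about 4 mm: the middle of the surface that is visible of it).
- spot_point(camera, thing): "position" ([x, y, z] in m, in world coordinates, good to about 4 mm: a listed point, or the origin of a listed thing).
The state is a dict: "clock": time; "joint_pos": joint angles; "qvel": joint speeds; "tau": joint torques, N m; "tool_pos": TCP position; "orientation": TCP orientation; "force": force on the tool from outside, world axes, zero at the start; "moment": the same for the moment, N m; "opening": finger opening in m; "gripper_force": force on a finger pad.
Only numpy, scipy, OpenCV 4.12 (cv2) and the standard library are available. Lean on these libraries where they do the work, as an engineer would, in place of code of your own. Each camera call takes 0.05 s, during which the arm holds its last target. There are 200 camera calls.

TASK

Fit the tube disc onto the square drive shaft of the tilted tube rotator, any of the four ways round, and push it fully home against the flange with its clamp lever still open. Then swing the lever in the plane of the disc until it lies fully shut along the hub, so that the disc is locked, and let go. Leave the other things on the bench where they stand.

Things in the scene. Friction and masses are not known exactly. Their poses are not given: they have to be found in the camera images.
- disc: Loose tube disc, 0.22 to 0.37 kg: grey plastic plate 170 mm across, 5 mm thick, with a square aluminium hub, lying flat on the bench hub up. Origin: centre of the underside, on the bore's axis; z along the bore, out of the hub's side. The square bore, 17.5 mm wide, sides along x and y, runs right through plate and hub. Eight capped tubes are clipped flat on the plate and are part of it.
- hub_top (a point): Centre of the hub's top face, 32 mm above the disc's underside; axes as disc. The hub is 44 x 44 mm, sides along x and y; grip it by its +y and -y faces (the lever sits at +x). Tubes point outwards, 46 to 80 mm from the axis, tops 19 mm above the underside, at 25, 55, 125, 155, 205, 235, 305 and 335 degrees from x towards y: none beside the +y and -y faces.
- clamp (a joint): Cam lever of the hub, turning in the plane of the disc. 0 = shut: it runs from its pin along the disc's +y, beside the hub's +x face. It grows as the lever opens away from the hub, clockwise seen from the hub's side; at 1.57 it points along the disc's +x. Starts at 1.1 to 1.4 rad and stays where left (0.08 Nm of friction, some 2 N near its end); hard stops at 0 and 1.6.
- lever_pin (a point): The clamp lever's pin, parallel to the disc's z, at x = 30, y = -14, z = 26 mm in the disc's frame; turns with the lever. The lever is a dark steel bar 10 mm wide, reaching 52 mm from the pin, its underside 21 mm and its top 31 mm above the disc's underside.
- lever_tip (a point): Free end of the clamp lever, at mid width and mid thickness, 52 mm from the pin.
- shaft_seat (a point): Centre of the rotator's round drive flange (60 mm across), on the face against which the disc's underside rests when home: disc origin and this point then coincide. z points out along the shaft, x and y are square to its flats. The shaft leans towards the rotator's front, by joint head. About 0.17 m above the bench; a disc on the shaft clears base and yoke all round.
- shaft_tip (a point): Centre of the free end of the square shaft: a bright steel bar 16 x 16 mm, standing 37 mm out of the flange, its last 4 mm tapered by 3 mm a side.
- drive (a joint): Turning angle of the drive shaft with its flange about its own axis, counter-clockwise seen from its free end; starts between -0.75 and 0.75. At 0 a pair of flats is level (shaft_seat's y is horizontal). The unpowered gear motor holds it: about 0.8 Nm to turn it.
- head (a joint): Lean of the motor head and the shaft from vertical, 0.38 to 0.54 rad at the start; clamped, it does not move under ordinary forces.
- rotator: Tube rotator, fixed on the bench: white base 200 x 160 x 56 mm and a grey yoke of two cheeks, 120 mm wide and 160 mm high, carrying the motor head on a level pivot 125 mm above the bench. Origin: on the bench under the pivot; x points to its back, its front (controls, at x = -90 mm) looks to world -x within 0.3 rad. The flange face lies 50 mm from the pivot along the shaft.
- pot: Bystander: small white lidded pot, 62 mm across, 40 mm high. Origin: centre of its underside.
- tub: Bystander: tan specimen tub with white lid, 86 mm across, 60 mm high. Origin: centre of its underside.
- calculator: Bystander: black pocket calculator, 155 x 85 x 16 mm (along its x, y, z). Origin: centre of its underside.
- slide_box: Bystander: grey microscope slide box, 212 x 90 x 35 mm (along its x, y, z). Origin: centre of its underside.
- tube_rack: Bystander: white tube rack, 200 x 80 x 56 mm (along its x, y, z). Origin: centre of its underside.
- wash_bottle: Bystander: white wash bottle with a bent spout, 64 mm across, 185 mm high. Origin: centre of its underside.
There are look-alikes about, which are no part of the job. Leave any blue look-alike of the disc alone.

How it is judged:
By the outcome, as a careful person would: the job done as asked, in the order asked, and still so for the second after the job is handed in, with the robot touching nothing.
It also fails if it takes over 64 s, if anything falls off the work surface, if the arm or the gripper's body presses on something with over 40 N, if the wrist force passes 120 N, or if a joint passes its speed limit or range.

## Working session

There is one attempt and no reset: what is moved stays moved. The work goes in short steps, Python scripts to look and compute and a tool call to move; the robot and the scene stay as the last step left them, time stands still between calls to the robot, and variables do not carry over. Pictures are saved under pics/ and viewed, at most 10 in all, crops included, and the job is handed in when it is done.

Besides the shell and the picture viewer there is one more tool, called after "Emit:" as name(argument=value, ...) on one line, values as JSON. play_rows: Moves the arm, as the interface text tells. Its arguments: {"type":"object","properties":{"plan":{"type":"array","items":{"type":"array","items":{"type":"number"}}},"grip":{"type":"number"}},"required":["plan"]}

```bash
ls; mkdir -p pics; cat > h.py <<'E'
import numpy as np, cv2
from scipy.spatial.transform import Rotation as R
from plant import *
def save(cam,fn):
    s=snapshot(cam); cv2.imwrite('pics/'+fn,s['frame'][:,:,::-1]); return s
E
python3 - <<'E'
from h import *
for c in ['top','side']:
    s=save(c,c+'0.png'); print({k:v for k,v in s.items() if k!='frame'})
    for t in ['disc','hub_top','lever_pin','lever_tip','shaft_seat','shaft_tip','rotator']:
        print(c,t,[(np.round(d['position'],4).tolist(),round(d['score'],2)) for d in spot_point(c,t)])
print(get_obs())
a=cv2.imread('pics/top0.png');b=cv2.imread('pics/side0.png')
E
```

```text
pics
{'fx': 383.8627741010232, 'fy': 383.8627741010232, 'cx': 255.24553093207234, 'cy': 194.66709363484892, 'k1': -0.12238109061360088, 'position': array([ 3.07061652e-01, -8.17991879e-05,  1.62892625e+00]), 'attitude': array([-170.03523639,    0.26014379,  -90.10425663])}
top disc [([0.8342, 0.1897, 0.0004], 0.71), ([0.6095, 0.2128, 0.0027], 0.66), ([0.5694, -0.0125, 0.0003], 0.56), ([0.3774, 0.2186, 0.0016], 0.55)]
top hub_top [([0.8374, 0.1854, 0.029], 0.86), ([0.6147, 0.2119, 0.0338], 0.8), ([0.3745, 0.2136, 0.0284], 0.69), ([0.564, -0.0131, 0.0349], 0.69)]
top lever_pin [([0.6475, 0.211, 0.0296], 0.52), ([0.8672, 0.1754, 0.0262], 0.49), ([0.5363, -0.0054, 0.024], 0.46), ([0.3655, 0.1903, 0.0283], 0.4)]
top lever_tip [([0.4137, 0.1894, 0.0243], 0.62), ([0.8678, 0.2274, 0.0256], 0.57), ([0.552, -0.0604, 0.0302], 0.54), ([0.6855, 0.2478, 0.0238], 0.46)]
top shaft_seat [([0.6494, -0.2232, 0.1682], 0.49)]
top shaft_tip [([0.6271, -0.2207, 0.2001], 0.45)]
top rotator [([0.663, -0.228, -0.0013], 0.72)]
{'fx': 352.69463306074323, 'fy': 352.69463306074323, 'cx': 254.11406117833207, 'cy':
[... 1142 characters left out ...]
0.2307, 0.0057], 0.58)]
{'clock': 0.8, 'joint_pos': array([-5.45976105e+01,  2.05448696e+01,  6.82224501e-01,  4.65477868e-04,
       -7.01378126e+01, -1.65080567e+01]), 'qvel': array([-0.02607268, -0.00245628,  0.10352579, -0.01679546,  0.04886726,
       -0.04948866]), 'tau': array([ 3.58561174e-04, -5.82285047e+01,  2.93283552e+01,  7.00214177e+00,
        1.23637245e-02, -6.38021731e-06]), 'tool_pos': array([ 0.21856123, -0.63860367,  0.24558157]), 'orientation': array([ 1.79999686e+02, -5.49797424e-04, -1.61105509e+02]), 'force': array([ 0.00449921, -0.03917924,  0.76499135]), 'moment': array([ 0.05381864, -0.00939333,  0.00366216]), 'gripper_force': 0.0, 'opening': 0.08764229214227605}
```

View pics/top0.png

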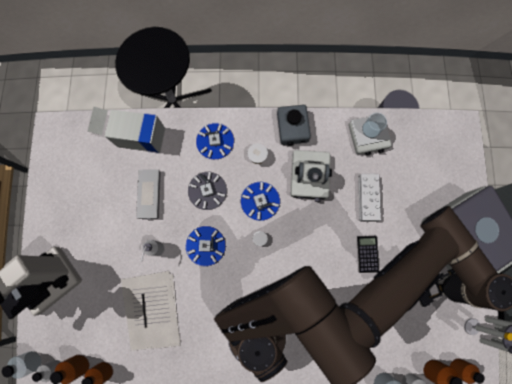

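View pics/side0.png

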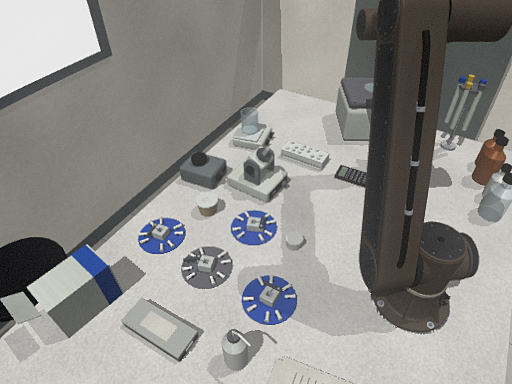

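The disc candidates in the top view are one grey at (207,190) and three blue at (215,140), (260,200) and (205,245). Only the grey one at about world (0.613, 0.214) fits the description. The rotator shows at (312,172). I'll enlarge the grey disc and the shaft.

```bash
cat >> h.py <<'E'
def proj(s,P):
    M=R.from_euler('xyz',s['attitude'],degrees=True).as_matrix()
    p=(np.atleast_2d(P)-s['position'])@M
    q=p[:,:2]/p[:,2:]; r2=(q**2).sum(1,keepdims=True); q=q*(1+s['k1']*r2)
    return q*[s['fx'],s['fy']]+[s['cx'],s['cy']]
def mean(cam,n):
    ss=[snapshot(cam) for _ in range(n)]; s=ss[0]; s['frame']=np.mean([x['frame'] for x in ss],0).astype(np.float32); return s
def rect(s,c,ex,ey,half,n):
    # metric view on plane through c with axes ex (right), ey (up)
    u=np.linspace(-half,half,n); X,Y=np.meshgrid(u,-u)
    P=np.array(c)+X[...,None]*np.array(ex)+Y[...,None]*np.array(ey)
    uv=proj(s,P.reshape(-1,3)).reshape(n,n,2).astype(np.float32)
    return cv2.remap(s['frame'].astype(np.float32),uv[...,0],uv[...,1],cv2.INTER_CUBIC)
E
python3 - <<'E'
from h import *
import pickle
S={c:mean(c,4) for c in ['top','side']}; pickle.dump(S,open('S.pkl','wb'))
W=[]
for c in ['top','side']:
    a=rect(S[c],[.615,.214,.028],[1,0,0],[0,1,0],.1,400)
    for P in [[.615,.214,.032]]: pass
    uv=proj(S[c],[.638,-.224,.185])[0]; n=26 
    f=S[c]['frame']; u,v=np.round(uv).astype(int)
    b=cv2.resize(f[v-18:v+18,u-18:u+18],(300,300),interpolation=cv2.INTER_CUBIC); print(c,u,v)
    W.append(np.vstack([cv2.resize(a,(300,300)),b]))
cv2.imwrite('pics/z1.png',np.clip(np.hstack(W),0,255)[:,:,::-1])
E
```

```text
top 315 175
side 265 151[ WARN:0@5.869] global loadsave.cpp:1063 imwrite_ Unsupported depth image for selected encoder is fallbacked to CV_8U.
```

View pics/z1.png

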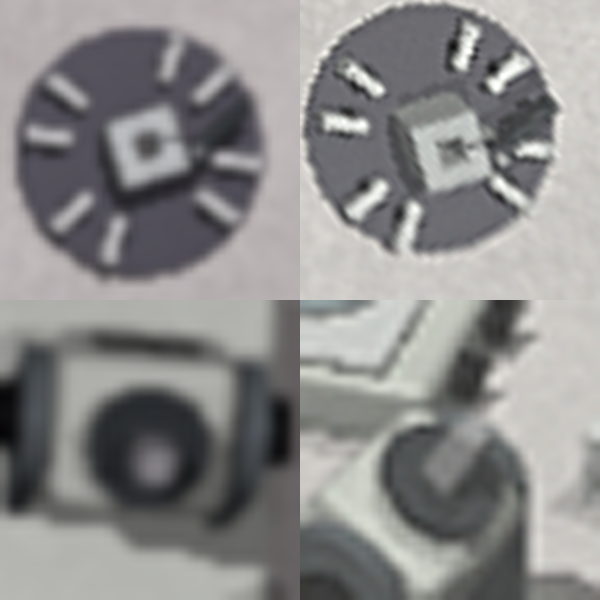

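The crop confirms the disc: grey plate at about (207,190), hub turned roughly 20°, lever open to the right. The lower crops show the flange as a dark ellipse with the bright shaft, at top (315,175) and side (265,151). Next I'll fit models to both.

```bash
cat > fit.py <<'E'
from h import *
import pickle
from scipy.optimize import minimize
K=6
def poly_basis(s,box,polys):
    u0,v0,w,h=box; lab=np.zeros((h*K,w*K),np.uint8)
    for i,P in polys:
        q=((proj(s,P)-[u0,v0]+.5)*K-.5)
        cv2.fillPoly(lab,[np.round(q*16).astype(np.int32)],i,shift=4)
    m=max(i for i,_ in polys)
    B=[]
    for i in range(m+1):
        b=cv2.GaussianBlur((lab==i).astype(np.float32),(0,0),K*.5)
        B.append(cv2.resize(b,(w,h),interpolation=cv2.INTER_AREA).ravel())
    return np.array(B).T
def resid(s,box,polys,off,wt=None):
    s=dict(s); s['cx']+=off[0]; s['cy']+=off[1]
    u0,v0,w,h=box; f=s['frame'][v0:v0+h,u0:u0+w].reshape(-1,3)
    B=poly_basis(s,box,polys); m=B[:,0]<.02; B=B[m][:,1:]; f=f[m]
    x=np.linalg.lstsq(np.vstack([B,1e-2*np.eye(B.shape[1])]),np.vstack([f,np.zeros((B.shape[1],3))]),rcond=None)[0]
    return ((B@x-f)**2).mean(), x
th=np.linspace(0,2*np.pi,60)[:-1]; circ=np.c_[np.cos(th),np.sin(th)]
def sq(a,z): return np.array([[a,a,z],[-a,a,z],[-a,-a,z],[a,-a,z]])
def shaft_pose(x,y,yaw,head,drive):
    Rm=(R.from_euler('z',yaw)*R.from_euler('y',-head)*R.from_euler('z',drive))
    ax=Rm.apply([0,0,1]); return np.array([x,y,.125])+.05*ax, Rm
def shaft_polys(s,p):
    t,Rm=shaft_pose(*p); T=lambda P:Rm.apply(P)+t
    P=[(1,T(np.c_[circ*.034,0*th])),(2,T(np.c_[circ*.03,0*th]))]
    a,b,c=sq(.008,0),sq(.008,.033),sq(.005,.037)
    for lo,hi,k in ((a,b,3),(b,c,3)):
        for i in range(4):
            j=(i+1)%4; q=T(np.array([lo[i],lo[j],hi[j],hi[i]]))
            n=np.cross(q[1]-q[0],q[3]-q[0])
            if n@(s['position']-q.mean(0))>0: P.append((k+i,q))
    P.append((7,T(c))); return P
E
python3 - <<'E'
from fit import *
S=pickle.load(open('S.pkl','rb'))
# disc: template score
def disc_w():
    g=np.linspace(-.09,.09,181); X,Y=np.meshgrid(g,g); 
    hub=(abs(X)<.022)&(abs(Y)<.022)&~((abs(X)<.00875)&(abs(Y)<.00875))
    tub=np.zeros_like(hub)
    for a in np.radians([25,55,125,155,205,235,305,335]):
        r=X*np.cos(a)+Y*np.sin(a); t=-X*np.sin(a)+Y*np.cos(a); tub|=(r>.048)&(r<.078)&(abs(t)<.0055)
    return X,Y,hub,tub
X,Y,hub,tub=disc_w()
r=np.hypot(X,Y); bg=(r<.085)&~hub&~tub
for c in S:
    G=cv2.cvtColor(S[c]['frame'],cv2.COLOR_RGB2GRAY)
    def sc(p):
        x,y,a=p
        def samp(m,z):
            P=np.c_[x+X[m]*np.cos(a)-Y[m]*np.sin(a),y+X[m]*np.sin(a)+Y[m]*np.cos(a),0*X[m]+z]
            uv=proj(S[c],P).astype(np.float32)
            return cv2.remap(G,uv[:,:1].copy(),uv[:,1:].copy(),1).mean()
        ring=(r>.087); 
        return -(2*samp(hub,.032)+2*samp(tub,.016)-3*samp((r<.085)&(r>.03)&~tub,.005)+0*samp(ring,.005))
    best=min((minimize(sc,[.614,.214,np.radians(a)],method='Nelder-Mead',options=dict(initial_simplex=[[.614,.214,np.radians(a)],[.619,.214,np.radians(a)],[.614,.219,np.radians(a)],[.614,.214,np.radians(a+6)]])) for a in (12,20,28)),key=lambda q:q.fun)
    print(c,best.x[:2].round(4),np.degrees(best.x[2]).round(1),best.fun)
# shaft
box={'top':(300,160,30,30),'side':(250,133,32,34)}
def cost(p,full=False):
    e=0
    for i,c in enumerate(S):
        e+=resid(S[c],box[c],shaft_polys(S[c],p[:5]),p[5+2*i:7+2*i])[0]
    return e+ 10*np.sum((np.array(p[5:])/.5)**2)
sc=np.array([.004,.004,.1,.05,.15,.3,.3,.3,.3])
res=[]
for d in range(-40,50,15):
    p0=np.array([.6635,-.2295,-.12,.48,np.radians(d),0,0,0,0])
    f=lambda z:cost(p0+sc*z)
    q=minimize(f,np.zeros(9),method='Powell',options=dict(maxiter=6,xtol=.02,ftol=1e-3))
    p=p0+sc*q.x; res.append((q.fun,p)); print(d,round(q.fun,1),p[:2].round(4),np.degrees(p[2:5]).round(1),p[5:].round(2),shaft_pose(*p[:5])[0].round(4),(shaft_pose(*p[:5])[0]+.037*shaft_pose(*p[:5])[1].apply([0,0,1])).round(4),flush=True)
pickle.dump(res,open('shaft.pkl','wb'))
E
```

```text
top [0.6131 0.2171] 17.3 -359.614501953125
side [0.6143 0.2159] 17.3 -392.28753662109375
-40 80.7 [ 0.665  -0.2279] [-8.2 27.2 -4.3] [ 0.08 -0.02 -0.08  0.27] [ 0.6424 -0.2247  0.1695] [ 0.6256 -0.2222  0.2024]
-25 86.3 [ 0.665  -0.2282] [-5.2 28.5 -6.5] [-0.06 -0.08 -0.27 -0.21] [ 0.6412 -0.2261  0.1689] [ 0.6236 -0.2244  0.2014]
-10 88.5 [ 0.665 -0.228] [ -4.7  27.3 -10.1] [-0.02  0.   -0.   -0.  ] [ 0.6422 -0.2261  0.1694] [ 0.6253 -0.2247  0.2023]
5 84.9 [ 0.665  -0.2279] [-5.6 26.9 -3. ] [-0.12  0.04  0.13 -0.02] [ 0.6425 -0.2257  0.1696] [ 0.6259 -0.2241  0.2026]
20 78.9 [ 0.6677 -0.2282] [ -4.8  30.3 -16.4] [ 0.07 -0.   -0.02 -0.04] [ 0.6426 -0.2261  0.1681] [ 0.6239 -0.2245  0.2001]
35 82.8 [ 0.6651 -0.2281] [-8.5 26.9 -1.3] [ 0.06  0.11 -0.04 -0.02] [ 0.6427 -0.2248  0.1696] [ 0.6262 -0.2223  0.2026]
```

```bash
cat > prof.py <<'E'
from fit import *
S=pickle.load(open('S.pkl','rb'))
box={'top':(300,160,30,30),'side':(250,133,32,34)}
def cost(p):
    e=sum(resid(S[c],box[c],shaft_polys(S[c],p[:5]),p[5+2*i:7+2*i])[0] for i,c in enumerate(S))
    return e+10*np.sum((np.array(p[5:])/.5)**2)
sc=np.array([.002,.002,.05,.03,.3,.3,.3,.3])
import sys
for d in range(-45,45,10):
    best=None
    for y,h in ((-6,27.5),(-10,27),(-3,30)):
        p0=np.array([.665,-.228,np.radians(y),np.radians(h),0,0,0,0])
        f=lambda z:cost(np.insert(p0+sc*z,4,np.radians(d)))
        q=minimize(f,np.zeros(8),method='Nelder-Mead',options=dict(maxfev=350,initial_simplex=np.vstack([np.zeros(8),np.eye(8)])))
        if best is None or q.fun<best[0]: best=(q.fun,p0+sc*q.x)
    p=best[1]; print(d,round(best[0],1),p[:2].round(4),np.degrees(p[2:4]).round(1),p[4:].round(2),flush=True)
E
python3 prof.py
```

```text
-45 149.6 [ 0.6647 -0.2279] [-8.5 26.4] [ 0.11  0.04 -0.05  0.12]
-35 128.7 [ 0.6667 -0.2275] [-3.6 29.6] [ 0.02 -0.04 -0.02  0.08]
-25 98.5 [ 0.6669 -0.2271] [-3.9 29.6] [ 0.07 -0.08 -0.07 -0.02]
-15 79.7 [ 0.6667 -0.2272] [-3.7 29.3] [ 0.04  0.04 -0.05 -0.02]
-5 82.5 [ 0.6668 -0.2273] [-3.6 28.9] [ 0.07  0.08 -0.13 -0.01]
5 91.0 [ 0.6656 -0.2277] [-6.9 27.2] [ 0.12  0.1  -0.    0.04]
15 108.1 [ 0.6654 -0.2285] [-9.8 26.8] [0.11 0.1  0.04 0.01]
25 125.2 [ 0.6652 -0.2286] [-11.9  26.3] [ 0.25  0.2  -0.08  0.09]
35 146.6 [ 0.6651 -0.2284] [-10.6  26.9] [ 0.2   0.07 -0.04  0.05]
```

Emit:
play_rows(plan=[[-2.4,2.5,0.2,0,0,0],[-2.4,2.5,0.2,0,0,0],[-2.4,2.5,0.2,0,0,0],[-2.4,2.5,0.2,0,0,0],[-2.4,2.5,0.2,0,0,0],[-2.4,2.5,0.2,0,0,0],[-2.4,2.5,0.2,0,0,0],[-2.4,2.5,0.2,0,0,0],[-2.4,2.5,0.2,0,0,0],[-2.4,2.5,0.2,0,0,0],[-2.4,2.5,0.2,0,0,0],[-2.4,2.5,0.2,0,0,0],[-2.4,2.5,0.2,0,0,0],[-2.4,2.5,0.2,0,0,0],[-2.4,2.5,0.2,0,0,0],[-2.4,2.5,0.2,0,0,0],[-2.4,2.5,0.2,0,0,0],[-2.4,2.5,0.2,0,0,0],[-2.4,2.5,0.2,0,0,0],[-2.4,2.5,0.2,0,0,0]], grip=8.76)

```text
clock: 2.87
tool_pos: [0.5113, -0.0083, 0.2059]
orientation: [-180.0, 0.1, -161.1]
force: [0.6, -0.1, -0.3]
opening: 0.0876
gripper_force: 0.0
```

```bash
cat >> h.py <<'E'
def togo(p,Rt=None):
    """shift (cm, present tool axes) and rotvec (deg) left to a target pose"""
    o=get_obs(); Rn=R.from_euler('xyz',o['orientation'],degrees=True)
    d=Rn.inv().apply(np.array(p)-o['tool_pos'])*100
    r=(Rn.inv()*Rt).as_rotvec(degrees=True) if Rt is not None else 0
    print('clock',round(o['clock'],2),'pos',o['tool_pos'].round(4),'rpy',o['orientation'].round(2),'j',o['joint_pos'].round(1),'F',o['force'].round(1),'M',o['moment'].round(2),'op',round(o['opening'],4))
    print('shift',np.round(d,2),'turn',np.round(r,2)); return d,r
E
python3 -c "
from h import *
togo([.6137,.2165,.12],R.from_euler('xyz',[180,0,-162.7],degrees=True))"
```

```text
clock 2.87 pos [ 0.5113 -0.0083  0.2059] rpy [-1.8000e+02  5.0000e-02 -1.6108e+02] j [ 21.1   6.9 -23.1   0.  -60.  -92.2] F [ 0.6 -0.1 -0.3] M [-0.02 -0.1   0.01] op 0.0876
shift [-16.97  17.95   8.6 ] turn [-0.    0.05  1.62]
```

Emit:
play_rows(plan=[[-2.4,2.5,1.0,0,0,0.4],[-2.4,2.5,1.0,0,0,0.4],[-2.4,2.5,1.0,0,0,0.4],[-2.4,2.5,1.0,0,0,0.4],[-2.4,2.5,1.5,0,0,0],[-2.0,2.2,1.5,0,0,0],[-1.0,1.2,1.0,0,0,0],[0,0,0,0,0,0],[0,0,0,0,0,0],[0,0,0,0,0,0]])

```text
clock: 3.7
tool_pos: [0.6043, 0.1868, 0.1258]
orientation: [-180.0, -0.0, -162.7]
force: [0.1, -0.3, -0.1]
opening: 0.0879
gripper_force: 0.0
```

```bash
python3 -c "
from h import *
togo([.6137,.2165,.12],R.from_euler('xyz',[180,0,-162.7],degrees=True))"
```

```text
clock 3.7 pos [0.6043 0.1868 0.1258] rpy [-1.7999e+02 -2.0000e-02 -1.6271e+02] j [  34.8   22.2  -13.7    0.   -54.2 -107.5] F [ 0.1 -0.3 -0.1] M [-0.02  0.03 -0.03] op 0.0879
shift [-1.78  2.56  0.58] turn [-0.01 -0.02 -0.01]
```

Emit:
play_rows(plan=[[-0.9,1.3,1.5,0,0,0],[-0.9,1.3,2.0,0,0,0],[0,0,2.0,0,0,0],[0,0,2.0,0,0,0],[0,0,1.2,0,0,0],[0,0,0.6,0,0,0],[0,0,0.4,0,0,0],[0,0,0,0,0,0],[0,0,0,0,0,0]])

```text
clock: 4.45
tool_pos: [0.6146, 0.2175, 0.0296]
orientation: [180.0, 0.1, -162.7]
force: [0.5, -0.3, 0.3]
opening: 0.0878
gripper_force: 0.0
```

Emit:
play_rows(plan=[[0,0,0,0,0,0],[0,0,0,0,0,0],[0,0,0,0,0,0],[0,0,0,0,0,0],[0,0,0,0,0,0],[0,0,0,0,0,0],[0,0,0,0,0,0],[0,0,0,0,0,0]], grip=3.8)

```text
clock: 5.12
tool_pos: [0.614, 0.2174, 0.0286]
orientation: [-180.0, -0.0, -162.7]
force: [0.4, -1.5, 1.2]
opening: 0.044
gripper_force: 30.0
```

```bash
cat >> h.py <<'E'
def tgt(h,yaw=-4.5,head=29,drive=-11,xy=(.6665,-.2274),ox=0,oy=0):
    """tool pose with the disc's underside h above the seat; ox, oy shift in shaft frame"""
    Rm=R.from_euler('z',yaw,degrees=True)*R.from_euler('y',-head,degrees=True)*R.from_euler('z',drive,degrees=True)
    p=np.array([*xy,.125])+Rm.apply([ox,oy,.05+h+.0286])
    return p,Rm*R.from_euler('y',180,degrees=True)
E
python3 -c "
from h import *
p,Rt=tgt(.08); print(p,Rt.as_euler('xyz',degrees=True)); togo(p,Rt)"
```

```text
[ 0.58984622 -0.22136722  0.26371469] [173.9624352   28.41811509 162.9699204 ]
clock 5.12 pos [0.614  0.2174 0.0286] rpy [-1.7999e+02 -1.0000e-02 -1.6270e+02] j [  36.6   29.9  -16.     0.   -44.1 -109.3] F [ 0.4 -1.5  1.2] M [-0.41 -0.02  0.01] op 0.044
shift [ 15.36 -41.18 -23.5 ] turn [  2.75 -29.27  32.09]
```

Emit:
play_rows(plan=[[0,0,-0.5,0,0,0],[0,0,-1.5,0,0,0],[0,0,-2.5,0,0,0],[0,0,-3,0,0,0],[0,0,-3,0,0,0],[0,0,-3,0,0,0],[0,0,-3,0,0,0],[0,0,-3,0,0,0],[0,0,-3,0,0,0],[0,0,-2,0,0,0],[0,0,-1,0,0,0],[0,0,0,0,0,0],[0,0,0,0,0,0]])

```text
clock: 6.2
tool_pos: [0.6135, 0.2175, 0.2825]
orientation: [180.0, -0.1, -162.7]
force: [-0.9, 0.2, -2.6]
opening: 0.0435
gripper_force: 30.0
```

```bash
python3 -c "
from h import *
p,Rt=tgt(.08); togo(p,Rt)"
```

```text
clock 6.2 pos [0.6135 0.2175 0.2825] rpy [ 1.7997e+02 -6.0000e-02 -1.6272e+02] j [ 3.660e+01  1.720e+01  7.000e-01 -1.000e-01 -7.350e+01 -1.093e+02] F [-0.9  0.2 -2.6] M [-0.01  0.08 -0.04] op 0.0435
shift [ 15.29 -41.21   1.88] turn [  2.78 -29.33  32.07]
```

Emit:
play_rows(plan=[[0.95,-2.6,0,0,0,0],[0.95,-2.6,0,0,0,0],[0.95,-2.6,0,0,0,0],[0.95,-2.6,0,0,0,0],[0.95,-2.6,0,0,0,0],[0.95,-2.6,0,0,0,0],[0.95,-2.6,0,0,0,0],[0.95,-2.6,0,0,0,0],[0.95,-2.6,0,0,0,0],[0.95,-2.6,0,0,0,0],[0.95,-2.6,0,0,0,0],[0.95,-2.6,0,0,0,0],[0.95,-2.6,0,0,0,0],[0.95,-2.6,0,0,0,0],[0.95,-2.6,0,0,0,0],[0.95,-2.2,0,0,0,0],[0,0,0,0,0,0]])

```text
clock: 7.62
tool_pos: [0.5897, -0.2244, 0.2804]
orientation: [179.9, -0.3, -162.9]
force: [0.4, -0.8, -3.1]
opening: 0.0437
gripper_force: 30.0
```

Emit:
play_rows(plan=[[0,0,0,0.28,-2.93,3.2],[0,0,0,0.28,-2.93,3.2],[0,0,0,0.28,-2.93,3.2],[0,0,0,0.28,-2.93,3.2],[0,0,0,0.28,-2.93,3.2],[0,0,0,0.28,-2.93,3.2],[0,0,0,0.28,-2.93,3.2],[0,0,0,0.28,-2.93,3.2],[0,0,0,0.28,-2.93,3.2],[0,0,0,0.28,-2.93,3.2],[0,0,0,0,0,0],[0,0,0,0,0,0]])

```text
clock: 8.62
tool_pos: [0.5895, -0.2205, 0.2811]
orientation: [174.1, 28.2, 163.2]
force: [0.3, -0.2, -2.5]
opening: 0.044
gripper_force: 30.0
```

```bash
python3 - <<'E'
from h import *
import pickle
p,Rt=tgt(.08); togo(p,Rt)
S={c:mean(c,3) for c in ['top','side']}; pickle.dump(S,open('S2.pkl','wb'))
W=[]
for c in S:
    for t in ['hub_top','shaft_tip','lever_tip','lever_pin','disc']:
        print(c,t,[(np.round(d['position'],4).tolist(),round(d['score'],2)) for d in spot_point(c,t) if d['position'][2]>.1])
    u,v=proj(S[c],[.61,-.224,.22])[0].astype(int)
    W.append(cv2.resize(S[c]['frame'][v-40:v+40,u-40:u+40],(400,400),interpolation=cv2.INTER_CUBIC))
cv2.imwrite('pics/z2.png',np.clip(np.hstack(W),0,255).astype(np.uint8)[:,:,::-1])
E
```

```text
clock 8.62 pos [ 0.5895 -0.2205  0.2811] rpy [174.1  28.2 163.2] j [  -2.1    0.8  -26.2    2.   -34.3 -104.6] F [ 0.3 -0.2 -2.5] M [0.11 2.1  0.04] op 0.044
shift [ 0.78 -0.23  1.55] turn [-0.02 -0.24  0.18]
top hub_top [([0.5933, -0.2208, 0.287], 0.85)]
top shaft_tip []
top lever_tip [([0.6618, -0.229, 0.3191], 0.59)]
top lever_pin [([0.6144, -0.2413, 0.29], 0.57)]
top disc [([0.6017, -0.2238, 0.2599], 0.85), ([0.5886, -0.2205, 0.2889], 0.46)]
side hub_top [([0.5885, -0.2223, 0.2897], 0.69)]
side shaft_tip [([0.6267, -0.2235, 0.2012], 0.65)]
side lever_tip []
side lever_pin []
side disc [([0.6067, -0.2194, 0.2556], 0.88)]
```

View pics/z2.png

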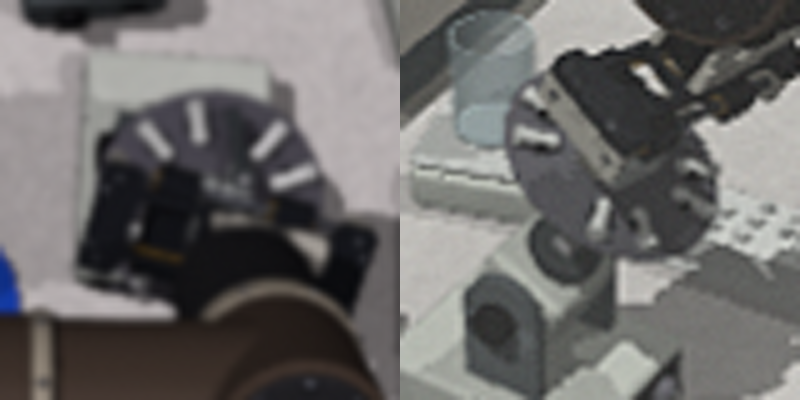

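Emit:
play_rows(plan=[[0.4,-0.1,1.0,0,-0.1,0.1],[0.3,-0.1,1.0,0,-0.1,0.1],[0,0,1.0,0,0,0],[0,0,1.0,0,0,0],[0,0,0.6,0,0,0],[0,0,0,0,0,0],[0,0,0,0,0,0],[0,0,0,0,0,0]])

```text
clock: 10.08
tool_pos: [0.6076, -0.223, 0.2402]
orientation: [173.9, 28.7, 162.8]
force: [0.4, 0.1, -1.9]
opening: 0.0436
gripper_force: 30.0
```

```bash
python3 -c "
from h import *
p,Rt=tgt(.037,xy=(.667,-.2266)); togo(p,Rt)"
```

```text
clock 10.08 pos [ 0.6076 -0.223   0.2402] rpy [173.89  28.67 162.82] j [  -2.3    4.5  -28.4    2.4  -27.9 -105.2] F [ 0.4  0.1 -1.9] M [ 0.22  2.09 -0.01] op 0.0436
shift [0.4  0.03 1.4 ] turn [-0.    0.26 -0.1 ]
```

Emit:
play_rows(plan=[[0.2,0,0.4,0,0.1,0],[0.2,0,0.4,0,0.1,0],[0,0,0.2,0,0,0],[0,0,0.2,0,0,0],[0,0,0.2,0,0,0],[0,0,0.2,0,0,0],[0,0,0.1,0,0,0],[0,0,0,0,0,0],[0,0,0,0,0,0]])

```text
clock: 10.83
tool_pos: [0.6126, -0.2226, 0.2234]
orientation: [173.9, 28.5, 162.8]
force: [1.0, -0.3, -2.2]
opening: 0.0437
gripper_force: 30.0
```

```bash
python3 -c "
from h import *
p,Rt=tgt(.030,xy=(.667,-.2266)); togo(p,Rt)"
```

```text
clock 10.83 pos [ 0.6126 -0.2226  0.2234] rpy [173.9   28.49 162.84] j [  -2.2    6.   -29.2    2.6  -25.8 -105.4] F [ 1.  -0.3 -2.2] M [ 0.04  1.67 -0.03] op 0.0437
shift [0.01 0.03 0.39] turn [ 0.    0.08 -0.11]
```

Emit:
play_rows(plan=[[0,0,0.15,0,0,0],[0,0,0.15,0,0,0],[0,0,0.15,0,0,0],[0,0,0.15,0,0,0],[0,0,0,0,0,0],[0,0,0,0,0,0]])

```text
clock: 11.33
tool_pos: [0.6165, -0.2234, 0.2192]
orientation: [173.9, 28.6, 162.9]
force: [3.4, -6.3, 1.8]
opening: 0.0437
gripper_force: 30.0
```

```bash
python3 -c "
from h import *
p,Rt=tgt(.030,xy=(.667,-.2266)); togo(p,Rt)"
```

```text
clock 11.33 pos [ 0.6165 -0.2234  0.2192] rpy [173.91  28.64 162.85] j [  -2.3    6.5  -29.3    2.7  -25.  -105.4] F [ 3.4 -6.3  1.8] M [-1.77  0.43 -0.92] op 0.0437
shift [ 0.15  0.05 -0.17] turn [-0.    0.23 -0.08]
```

```bash
cat >> h.py <<'E'
def ft():
    o=get_obs(); Rn=R.from_euler('xyz',o['orientation'],degrees=True)
    r=R.from_euler('xyz',[173.9,28.49,162.84],degrees=True)
    F=Rn.inv().apply(o['force'])-r.inv().apply([1,-.3,-2.2]); M=Rn.inv().apply(o['moment'])-r.inv().apply([.04,1.67,-.03])
    print('F tool',F.round(1),'M tool',M.round(2))
E
python3 -c "
from h import *
ft()"
```

```text
F tool [-5.5 -4.9 -2.1] M tool [ 1.62 -1.72 -0.05]
```

Emit:
play_rows(plan=[[0,-0.1,0.0,0,0,0],[0,0,0.1,0,0,0],[0,0,0.1,0,0,0],[0,0,0,0,0,0],[0,0,0,0,0,0]])

```text
clock: 11.75
tool_pos: [0.6174, -0.2239, 0.2172]
orientation: [173.9, 28.6, 162.9]
force: [5.8, -3.0, 3.0]
opening: 0.0442
gripper_force: 30.0
```

```bash
python3 -c "
from h import *
p,Rt=tgt(.020,xy=(.667,-.2266)); togo(p,Rt); ft()"
```

```text
clock 11.75 pos [ 0.6174 -0.2239  0.2172] rpy [173.88  28.63 162.86] j [  -2.4    6.8  -29.2    2.5  -24.8 -105.2] F [ 5.8 -3.   3. ] M [-0.91 -0.83 -0.41] op 0.0442
shift [0.15 0.09 0.61] turn [ 0.03  0.22 -0.07]
F tool [-7.2 -0.9 -2.1] M tool [ 0.33 -2.68 -0.04]
```

Emit:
play_rows(plan=[[-0.12,0,0.0,0,0,0],[0,0,0.15,0,0,0],[0,0,0.15,0,0,0],[0,0,0.15,0,0,0],[0,0,0,0,0,0],[0,0,0,0,0,0]])

```text
clock: 12.25
tool_pos: [0.6199, -0.2243, 0.213]
orientation: [173.9, 28.5, 162.9]
force: [7.3, -3.3, 1.5]
opening: 0.0438
gripper_force: 30.0
```

```bash
python3 -c "
from h import *
p,Rt=tgt(.020,xy=(.667,-.2266)); togo(p,Rt); ft()"
```

```text
clock 12.25 pos [ 0.6199 -0.2243  0.213 ] rpy [173.89  28.53 162.85] j [  -2.4    7.3  -29.2    2.5  -24.4 -105.2] F [ 7.3 -3.3  1.5] M [-0.68 -0.99 -0.26] op 0.0438
shift [0.16 0.11 0.12] turn [ 0.02  0.12 -0.09]
F tool [-7.8 -1.  -0.1] M tool [ 0.02 -2.77 -0.05]
```

Emit:
play_rows(plan=[[-0.15,-0.03,0.0,0,0,0],[0,0,0.2,0,0,0],[-0.03,0,0.2,0,0,0],[-0.03,0,0.2,0,0,0],[0,0,0,0,0,0],[0,0,0,0,0,0]])

```text
clock: 12.75
tool_pos: [0.6233, -0.2249, 0.2072]
orientation: [173.9, 28.3, 162.8]
force: [3.8, 4.1, 1.2]
opening: 0.0437
gripper_force: 30.0
```

```bash
python3 -c "
from h import *
p,Rt=tgt(.0,xy=(.667,-.2266)); togo(p,Rt); ft()"
```

```text
clock 12.75 pos [ 0.6233 -0.2249  0.2072] rpy [173.89  28.35 162.85] j [  -2.5    8.   -29.     2.3  -24.  -105. ] F [3.8 4.1 1.2] M [1.44 0.26 0.85] op 0.0437
shift [0.2  0.13 1.45] turn [ 0.01 -0.06 -0.11]
F tool [-2.8  5.2 -1.8] M tool [-1.96 -0.94 -0.04]
```

Emit:
play_rows(plan=[[-0.05,0.07,0.2,0,0,0],[-0.02,0,0.2,0,0,0],[-0.02,0,0.2,0,0,0],[0,0,0.2,0,0,0],[0,0,0,0,0,0],[0,0,0,0,0,0]])

```text
clock: 13.25
tool_pos: [0.6275, -0.2251, 0.2003]
orientation: [173.9, 28.3, 162.8]
force: [1.0, 4.4, -3.8]
opening: 0.0437
gripper_force: 30.0
```

```bash
python3 -c "
from h import *
p,Rt=tgt(.0,xy=(.667,-.2266)); togo(p,Rt); ft()"
```

```text
clock 13.25 pos [ 0.6275 -0.2251  0.2003] rpy [173.92  28.28 162.83] j [  -2.5    8.9  -29.1    2.5  -23.2 -105.2] F [ 1.   4.4 -3.8] M [1.2  2.06 0.63] op 0.0437
shift [0.22 0.12 0.64] turn [-0.03 -0.12 -0.13]
F tool [2.  4.4 1.2] M tool [-1.19  0.72 -0.03]
```

Emit:
play_rows(plan=[[0,0.07,0.2,0,0,0],[0,0,0.2,0,0,0],[0,0,0.1,0,0,0],[0,0,0.1,0,0,0],[0,0,0.1,0,0,0],[0,0,0,0,0,0],[0,0,0,0,0,0]])

```text
clock: 13.83
tool_pos: [0.6308, -0.225, 0.1947]
orientation: [173.9, 28.3, 162.8]
force: [-5.0, -0.8, -5.2]
opening: 0.0436
gripper_force: 30.0
```

```bash
python3 -c "
from h import *
p,Rt=tgt(.0,xy=(.667,-.2266)); togo(p,Rt); ft()"
```

```text
clock 13.83 pos [ 0.6308 -0.225   0.1947] rpy [173.93  28.3  162.82] j [  -2.4    9.5  -29.2    2.7  -22.4 -105.4] F [-5.  -0.8 -5.2] M [-0.11  4.06 -0.15] op 0.0436
shift [ 0.24  0.08 -0.01] turn [-0.04 -0.1  -0.14]
F tool [ 6.3 -2.2 -0.2] M tool [ 0.81  2.26 -0.06]
```

Emit:
play_rows(plan=[[0.08,0,0.1,0,0,0],[0,0,0.1,0,0,0],[0,0,0.1,0,0,0],[0,0,0,0,0,0],[0,0,0,0,0,0]])

```text
clock: 14.25
tool_pos: [0.6315, -0.2251, 0.194]
orientation: [173.9, 28.4, 162.8]
force: [-18.2, 3.1, 11.9]
opening: 0.0436
gripper_force: 30.0
```

```bash
python3 -c "
from h import *
p,Rt=tgt(.0,xy=(.667,-.2266)); togo(p,Rt); ft()"
```

```text
clock 14.25 pos [ 0.6315 -0.2251  0.194 ] rpy [173.92  28.43 162.81] j [  -2.4    9.6  -29.4    2.8  -22.1 -105.5] F [-18.2   3.1  11.9] M [1.04 5.53 0.39] op 0.0436
shift [ 0.26  0.08 -0.1 ] turn [-0.03  0.03 -0.14]
F tool [ 10.3  -0.1 -21.7] M tool [-0.03  4.01 -0.03]
```

Emit:
play_rows(plan=[[0.12,0,0,0,0,0],[0,0,0.05,0,0,0],[0,0,0,0,0,0],[0,0,0,0,0,0]])

```text
clock: 14.58
tool_pos: [0.6314, -0.2251, 0.194]
orientation: [173.9, 28.5, 162.8]
force: [-17.7, 1.0, 13.0]
opening: 0.0438
gripper_force: 30.0
```

```bash
python3 -c "
from h import *
p,Rt=tgt(.0,xy=(.667,-.2266)); togo(p,Rt); ft()"
```

```text
clock 14.58 pos [ 0.6314 -0.2251  0.194 ] rpy [173.91  28.55 162.82] j [  -2.4    9.5  -29.5    2.9  -21.9 -105.6] F [-17.7   1.   13. ] M [0.53 5.06 0.18] op 0.0438
shift [ 0.25  0.08 -0.1 ] turn [-0.02  0.15 -0.12]
F tool [  8.7  -1.9 -22.4] M tool [ 0.37  3.41 -0.08]
```

Emit:
play_rows(plan=[[0,0,-0.1,0,0,0],[0,0,0,0,0,0],[0,0,0,0,0,0],[0,0,0,0,0,0],[0,0,0,0,0,0],[0,0,0,0,0,0],[0,0,0,0,0,0]], grip=8.0)

```text
clock: 15.17
tool_pos: [0.6318, -0.2244, 0.1926]
orientation: [173.9, 28.5, 162.8]
force: [0.4, -0.0, 0.2]
opening: 0.0793
gripper_force: 0.0
```

Emit:
play_rows(plan=[[0,0,-0.5,0,0,0],[0,0,-1,0,0,0],[0,0,-1.5,0,0,0],[0,0,-2,0,0,0],[0,0,-2,0,0,0],[0,0,-2,0,0,0],[0,0,-1,0,0,0],[0,0,0,0,0,0],[0,0,0,0,0,0]])

```text
clock: 15.92
tool_pos: [0.5832, -0.2205, 0.281]
orientation: [173.9, 28.6, 162.8]
force: [-0.8, 0.9, 0.2]
opening: 0.0799
gripper_force: 0.0
```

```bash
python3 - <<'E'
from h import *
import pickle
p,Rt=tgt(.08); togo([.6314,-.2251,.194],Rt); ft()
S={c:mean(c,3) for c in ['top','side']}; pickle.dump(S,open('S3.pkl','wb'))
W=[]
for c in S:
    for t in ['hub_top','shaft_tip','shaft_seat','lever_tip','lever_pin','disc']:
        print(c,t,[(np.round(d['position'],4).tolist(),round(d['score'],2)) for d in spot_point(c,t) if d['position'][2]>.1])
    u,v=proj(S[c],[.63,-.224,.19])[0].astype(int)
    W.append(cv2.resize(S[c]['frame'][v-40:v+40,u-40:u+40],(400,400),interpolation=cv2.INTER_CUBIC))
cv2.imwrite('pics/z3.png',np.clip(np.hstack(W),0,255).astype(np.uint8)[:,:,::-1])
E
```

```text
clock 15.92 pos [ 0.5832 -0.2205  0.281 ] rpy [173.86  28.55 162.81] j [-2.10e+00  1.00e-01 -2.72e+01  2.10e+00 -3.37e+01 -1.05e+02] F [-0.8  0.9  0.2] M [0.04 1.6  0.01] op 0.0799
shift [-0.01 -0.08  9.96] turn [ 0.03  0.15 -0.12]
F tool [ 0.7  0.9 -3. ] M tool [-0.04 -0.06 -0.03]
top hub_top [([0.6318, -0.2264, 0.1973], 0.62)]
top shaft_tip []
top shaft_seat []
top lever_tip [([0.7011, -0.2314, 0.23], 0.47)]
top lever_pin [([0.6543, -0.2421, 0.2038], 0.45)]
top disc [([0.6433, -0.2279, 0.1703], 0.73)]
side hub_top [([0.6284, -0.2276, 0.1989], 0.76)]
side shaft_tip []
side shaft_seat []
side lever_tip [([0.6995, -0.2375, 0.2259], 0.36)]
side lever_pin [([0.6517, -0.2495, 0.2104], 0.48)]
side disc [([0.6484, -0.2225, 0.166], 0.66), ([0.6517, -0.2498, 0.2054], 0.33)]
```

View pics/z3.png

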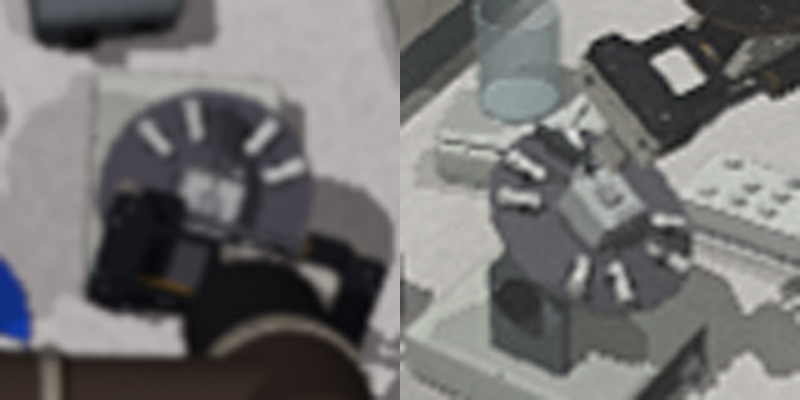

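Emit:
play_rows(plan=[[-1.6,-0.9,0,0,0,0],[-1.6,-0.9,0,0,0,0],[-1.6,-0.9,0,0,0,0],[-1.6,-0.9,0,0,0,0],[-1.6,-1.0,0,0,0,0],[0,0,1.5,0,0,0],[0,0,1.5,0,0,0],[0,0,1.0,0,0,0],[0,0,0,0,0,0],[0,0,0,0,0,0],[0,0,0,0,0,0]], grip=0)

```text
clock: 17.73
tool_pos: [0.6585, -0.2872, 0.2797]
orientation: [173.9, 28.5, 162.9]
force: [0.7, -0.5, 0.1]
opening: 0.0122
gripper_force: 0.0
```

```bash
cat >> h.py <<'E'
def rel():
    o=get_obs(); r=R.from_euler('xyz',[173.9,28.55,162.82],degrees=True)
    q=r.inv().apply(o['tool_pos']-[.6314,-.2251,.194])*1000
    print('clock',round(o['clock'],2),'disc-frame TCP mm',np.round([-q[0],q[1],28.6-q[2]],1),'op',round(o['opening'],4),'j',o['joint_pos'].round(0)); ft()
E
python3 -c "
from h import *
rel()"
```

```text
clock 17.73 disc-frame TCP mm [ 79.8 -45.3  87.9] op 0.0122 j [ -9.  10. -14.  -4. -37. -94.]
F tool [-0.9 -0.1 -2.1] M tool [-0.07 -0.11 -0.03]
```

Emit:
play_rows(plan=[[0,0,1,0,0,0],[0,0,1,0,0,0],[0,0,1,0,0,0],[0,0,0.7,0,0,0],[0,0,0.5,0,0,0],[0,0,0.3,0,0,0],[0,0,0.1,0,0,0],[0,0,0,0,0,0],[0,0,0,0,0,0],[0,0,0,0,0,0]])

```text
clock: 18.57
tool_pos: [0.6808, -0.2891, 0.2393]
orientation: [173.9, 28.5, 162.8]
force: [0.3, -0.4, -0.1]
opening: 0.0008
gripper_force: 0.0
```

```bash
python3 -c "
from h import *
rel()"
```

```text
clock 18.57 disc-frame TCP mm [ 79.7 -45.4  41.7] op 0.0008 j [ -9.  14. -14.  -4. -33. -94.]
F tool [-0.4 -0.1 -2.1] M tool [-0.07 -0.04 -0.03]
```

Emit:
play_rows(plan=[[0.03,0.7,0,0,0,0],[0.03,0.7,0,0,0,0],[0.03,0.54,0,0,0,0],[0.14,0.33,0,0,0,0],[0.14,0.32,0,0,0,0],[0.14,0.32,0,0,0,0],[0.14,0.32,0,0,0,0],[0.2,0.26,0,0,0,0],[0.25,0.26,0,0,0,0],[0.25,0.25,0,0,0,0],[0.25,0.25,0,0,0,0],[0,0,0,0,0,0],[0,0,0,0,0,0]])

```text
clock: 19.65
tool_pos: [0.6777, -0.2436, 0.2353]
orientation: [173.9, 28.5, 162.9]
force: [2.2, -2.3, 1.6]
opening: 0.0004
gripper_force: 1.3
```

```bash
python3 -c "
from h import *
rel()"
```

```text
clock 19.65 disc-frame TCP mm [63.4 -2.6 41.5] op 0.0004 j [  -4.   12.  -19.    0.  -30. -101.]
F tool [-3.4 -1.3 -2.7] M tool [-0.07 -1.27  0.1 ]
```

Emit:
play_rows(plan=[[0.22,0.13,0,0,0,0],[0.23,0.13,0,0,0,0],[0.23,0.13,0,0,0,0],[0.23,0.13,0,0,0,0],[0.2,0.07,0,0,0,0],[0.2,0.07,0,0,0,0],[0.2,0.06,0,0,0,0],[0.2,0.05,0,0,0,0],[0,0,0,0,0,0],[0,0,0,0,0,0]])

```text
clock: 20.48
tool_pos: [0.6681, -0.2334, 0.2306]
orientation: [173.9, 28.9, 162.9]
force: [12.4, -8.8, 2.6]
opening: 0.0006
gripper_force: 7.0
```

```bash
python3 -c "
from h import *
rel()"
```

```text
clock 20.48 disc-frame TCP mm [50.5  4.5 42.5] op 0.0006 j [  -3.   11.  -22.    2.  -28. -104.]
F tool [-14.   -5.    1.8] M tool [ 2.01 -5.3  -0.27]
```

```bash
python3 - <<'E'
from h import *
S={c:mean(c,3) for c in ['top','side']}
W=[]
for c in S:
    for t in ['hub_top','lever_tip','lever_pin','disc']:
        print(c,t,[(np.round(d['position'],4).tolist(),round(d['score'],2)) for d in spot_point(c,t) if d['position'][2]>.1])
    u,v=proj(S[c],[.63,-.224,.19])[0].astype(int)
    W.append(cv2.resize(S[c]['frame'][v-35:v+35,u-35:u+35],(400,400),interpolation=cv2.INTER_CUBIC))
cv2.imwrite('pics/z4.png',np.clip(np.hstack(W),0,255).astype(np.uint8)[:,:,::-1])
rel()
E
```

```text
top hub_top [([0.629, -0.2258, 0.1977], 0.59)]
top lever_tip []
top lever_pin []
top disc [([0.6434, -0.2288, 0.1705], 0.52)]
side hub_top [([0.6284, -0.224, 0.1967], 0.66)]
side lever_tip [([0.6705, -0.1951, 0.2103], 0.38)]
side lever_pin [([0.6551, -0.2428, 0.2101], 0.6), ([0.6455, -0.2251, 0.1667], 0.39)]
side disc [([0.6414, -0.2256, 0.1668], 0.91)]
clock 21.18 disc-frame TCP mm [50.5  4.4 42.4] op -0.0001 j [  -3.   11.  -22.    2.  -28. -104.]
F tool [-14.2  -4.9   1.3] M tool [ 1.96 -5.25 -0.2 ]
```

View pics/z4.png

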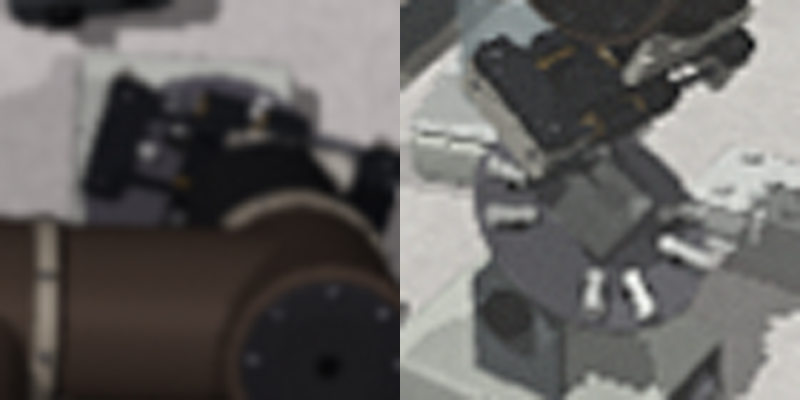

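Emit:
play_rows(plan=[[-0.6,0,0,0,0,0],[-0.6,0,0,0,0,0],[0,0,-1,0,0,0],[0,0,-2,0,0,0],[0,0,-2,0,0,0],[0,0,-2,0,0,0],[1.5,-3,-2,0,0,0],[1.5,-3.0,-2,0,0,0],[1.5,-3.0,-2,0,0,0],[1.5,-3.0,-1,0,0,0],[0,0,0,0,0,0],[0,0,0,0,0,0]])

```text
clock: 22.18
tool_pos: [0.5254, -0.3309, 0.3158]
orientation: [173.8, 28.4, 162.6]
force: [-0.4, 1.2, 0.2]
opening: 0.0004
gripper_force: 0.0
```

```bash
python3 - <<'E'
from h import *
import pickle
S={c:mean(c,3) for c in ['top','side']}; pickle.dump(S,open('S5.pkl','wb'))
W=[]
r=R.from_euler('xyz',[173.9,28.55,162.82],degrees=True)*R.from_euler('y',180,degrees=True)
o=np.array([.6314,-.2251,.194])-r.apply([0,0,.0286]); print('origin',o.round(4))
for c in S:
    for t in ['hub_top','lever_tip','lever_pin','disc']:
        print(c,t,[(np.round(r.inv().apply(d['position']-o)*1000).tolist(),round(d['score'],2)) for d in spot_point(c,t) if d['position'][2]>.1])
    a=rect(S[c],o+r.apply([0,0,.031]),r.apply([1,0,0]),r.apply([0,1,0]),.09,400)
    for x,y in ((25,-14),(35,-14),(25,38),(35,38),(-22,-22),(22,22),(-22,22)): cv2.circle(a,(int((x+90)/180*400),int((90-y)/180*400)),2,(255,0,0),-1)
    W.append(a)
cv2.imwrite('pics/z5.png',np.clip(np.hstack(W),0,255).astype(np.uint8)[:,:,::-1])
rel()
E
```

```text
origin [ 0.6453 -0.2262  0.169 ]
top hub_top [([0.0, 0.0, 33.0], 0.68)]
top lever_tip [([37.0, 45.0, 23.0], 0.43)]
top lever_pin [([29.0, -4.0, 28.0], 0.42)]
top disc [([-3.0, -4.0, -0.0], 0.9)]
side hub_top [([-0.0, 1.0, -3.0], 0.58), ([3.0, -2.0, 35.0], 0.57)]
side lever_tip [([37.0, 40.0, 23.0], 0.63)]
side lever_pin [([33.0, -11.0, 32.0], 0.57), ([38.0, 40.0, 23.0], 0.28)]
side disc [([0.0, 2.0, -3.0], 0.81)]
clock 22.88 disc-frame TCP mm [  -1.5 -115.1  181.3] op 0.0004 j [-18.   0. -17. -10. -44. -82.]
F tool [-0.5  0.7 -1.8] M tool [-0.07 -0.06 -0.02]
```

View pics/z5.png

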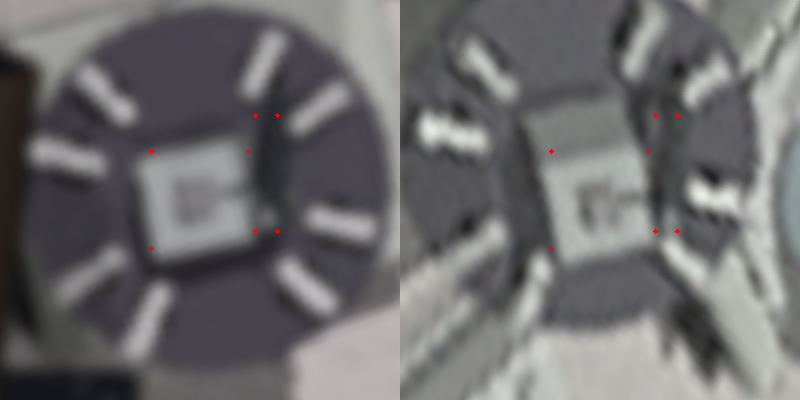

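Emit:
play_rows(plan=[[-0.9,2,1,0,0,0],[-0.9,2,1,0,0,0],[-0.9,2,1,0,0,0],[-0.9,2,1,0,0,0],[-0.9,2,1,0,0,0],[-0.9,2,1,0,0,0],[-0.9,2,1,0,0,0],[-0.9,2,1,0,0,0],[0,0,1,0,0,0],[0,0,1,0,0,0],[0,0,1,0,0,0],[0,0,1,0,0,0],[0,0,0,0,0,0],[0,0,0,0,0,0],[0,0,0,0,0,0]])

```text
clock: 24.13
tool_pos: [0.6853, -0.1995, 0.2606]
orientation: [173.9, 28.5, 162.8]
force: [0.0, 0.2, 1.0]
opening: 0.0003
gripper_force: 0.0
```

```bash
python3 -c "
from h import *
rel()"
```

```text
clock 24.13 disc-frame TCP mm [70.4 44.1 61.6] op 0.0003 j [   1.   10.  -20.    5.  -31. -110.]
F tool [-0.6  0.6 -3.3] M tool [-0.07 -0.04  0.01]
```

Down 2.0 cm to Z≈42, then push the lever tip towards the hub.

Emit:
play_rows(plan=[[0,0,0.7,0,0,0],[0,0,0.7,0,0,0],[0,0,0.4,0,0,0],[0,0,0.2,0,0,0],[0,0,0,0,0,0],[0.3,0,0,0,0,0],[0.3,0,0,0,0,0],[0.3,0,0,0,0,0],[0.3,0,0,0,0,0],[0.3,0,0,0,0,0],[0.2,0,0,0,0,0],[0.2,0,0,0,0,0],[0,0,0,0,0,0],[0,0,0,0,0,0]])

```text
clock: 25.3
tool_pos: [0.6794, -0.1946, 0.2341]
orientation: [173.9, 28.5, 162.8]
force: [1.5, 1.3, 0.5]
opening: 0.0003
gripper_force: 0.4
```

```bash
python3 -c "
from h import *
rel()"
```

```text
clock 25.3 disc-frame TCP mm [51.6 45.  41.5] op 0.0003 j [   1.   10.  -24.    6.  -27. -111.]
F tool [-1.3  1.9 -2.2] M tool [-0.31 -0.38 -0.01]
```

Emit:
play_rows(plan=[[0.2,0,0,0,0,0],[0.2,0,0,0,0,0],[0.1,0,0,0,0,0],[0,0,0,0,0,0],[0,0,0,0,0,0]])

```text
clock: 25.72
tool_pos: [0.6751, -0.1933, 0.2315]
orientation: [173.9, 28.5, 162.8]
force: [0.9, 1.1, 2.1]
opening: 0.0006
gripper_force: 1.0
```

```bash
python3 -c "
from h import *
rel()"
```

```text
clock 25.72 disc-frame TCP mm [46.3 44.9 41.4] op 0.0006 j [   1.   10.  -25.    6.  -27. -112.]
F tool [-1.7  1.7 -3.9] M tool [-0.62 -0.72 -0.03]
```

Moving with about 2 N, so I'll continue.

Emit:
play_rows(plan=[[0.2,0,0,0,0,0],[0.2,0,0,0,0,0],[0.1,0,0,0,0,0],[0,0,0,0,0,0],[0,0,0,0,0,0]])

```text
clock: 26.13
tool_pos: [0.6705, -0.1921, 0.2289]
orientation: [173.9, 28.4, 162.8]
force: [1.2, 1.0, 0.7]
opening: 0.0003
gripper_force: 0.8
```

```bash
python3 -c "
from h import *
rel()"
```

```text
clock 26.13 disc-frame TCP mm [40.9 44.7 41.3] op 0.0003 j [   1.   10.  -26.    7.  -26. -112.]
F tool [-1.2  1.6 -2.5] M tool [-0.63 -0.57 -0.01]
```

Emit:
play_rows(plan=[[0.2,0,0,0,0,0],[0.1,0,0,0,0,0],[0.1,0,0,0,0,0],[0,0,0,0,0,0],[0,0,0,0,0,0]])

```text
clock: 26.55
tool_pos: [0.669, -0.1912, 0.2285]
orientation: [173.9, 28.7, 162.9]
force: [6.7, -1.2, 2.2]
opening: -0.0
gripper_force: 3.4
```

```bash
python3 -c "
from h import *
rel()"
```

```text
clock 26.55 disc-frame TCP mm [39.2 45.2 41.8] op -0.0 j [   2.    9.  -26.    7.  -26. -113.]
F tool [-7.1  0.9 -1. ] M tool [-0.17 -2.64 -0.08]
```

Emit:
play_rows(plan=[[0.15,0,0,0,0,0],[0.1,0,0,0,0,0],[0,0,0,0,0,0],[0,0,0,0,0,0]])

```text
clock: 26.88
tool_pos: [0.6683, -0.1907, 0.2285]
orientation: [173.8, 28.8, 162.9]
force: [11.3, -3.9, 1.5]
opening: 0.0004
gripper_force: 5.1
```

```bash
python3 -c "
from h import *
rel()"
```

```text
clock 26.88 disc-frame TCP mm [38.5 45.4 42.2] op 0.0004 j [   2.    9.  -26.    7.  -25. -113.]
F tool [-11.3  -0.7   2. ] M tool [ 0.18 -4.02 -0.18]
```

Emit:
play_rows(plan=[[-0.5,0,0,0,0,0],[-0.8,0,0,0,0,0],[-0.6,0,0,0,0,0],[0,0,-1.5,0,0,0],[0,0,-2,0,0,0],[0,0,-2,0,0,0],[0,0,-2,0,0,0],[1.5,-3,-2,0,0,0],[1.5,-3,-2,0,0,0],[1.5,-3,-2,0,0,0],[1.5,-3,-1,0,0,0],[0,-3,0,0,0,0],[0,0,0,0,0,0],[0,0,0,0,0,0]])

```text
clock: 28.05
tool_pos: [0.5229, -0.3206, 0.3187]
orientation: [173.9, 28.4, 162.6]
force: [0.2, 0.7, -0.3]
opening: 0.0005
gripper_force: 0.0
```

```bash
python3 - <<'E'
from h import *
S={c:mean(c,3) for c in ['top','side']}
W=[]
r=R.from_euler('xyz',[173.9,28.55,162.82],degrees=True)*R.from_euler('y',180,degrees=True)
o=np.array([.6314,-.2251,.194])-r.apply([0,0,.0286])
for c in S:
    for t in ['hub_top','lever_tip','lever_pin','disc']:
        print(c,t,[(np.round(r.inv().apply(d['position']-o)*1000).tolist(),round(d['score'],2)) for d in spot_point(c,t) if d['position'][2]>.1])
    W.append(rect(S[c],o+r.apply([0,0,.031]),r.apply([1,0,0]),r.apply([0,1,0]),.06,400))
cv2.imwrite('pics/z6.png',np.clip(np.hstack(W),0,255).astype(np.uint8)[:,:,::-1])
rel()
E
```

```text
top hub_top [([1.0, 0.0, 32.0], 0.87)]
top lever_tip [([22.0, 44.0, 25.0], 0.41)]
top lever_pin [([30.0, -6.0, 27.0], 0.36)]
top disc [([-1.0, -3.0, 1.0], 0.63)]
side hub_top [([-1.0, -1.0, 34.0], 0.67)]
side lever_tip [([22.0, 39.0, 25.0], 0.53)]
side lever_pin [([32.0, -11.0, 31.0], 0.47)]
side disc [([0.0, 1.0, -2.0], 0.62)]
clock 28.75 disc-frame TCP mm [  -5.9 -105.1  186.4] op 0.0002 j [-17.  -1. -18.  -9. -44. -84.]
F tool [-0.3 -0.3 -2.7] M tool [-0.01 -0.04 -0.01]
```

View pics/z6.png

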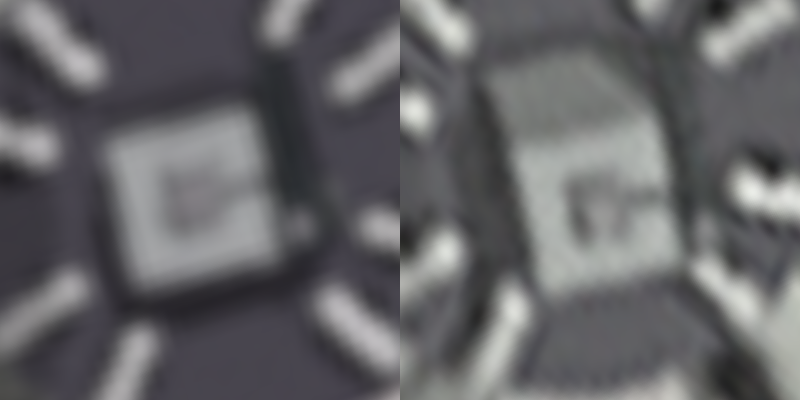

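The last view shows the lever lying parallel along the hub's face and the disc against the flange. The arm is clear of everything, so I'm handing in.

```bash
python3 -c "
from plant import *
print(close_job())"
```

```text
the job is handed in; nothing more can be done
None
```

I pushed the grey tube disc home on the shaft with its lever open, then swung the lever until it stopped shut along the hub, let go and handed the job in at about 29 s; the judge's verdict was not returned.

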